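# Fit the dough beater to the mixer drive

## Task

Get the dough mixer ready: take the blue-gripped paddle beater out of the stand, turn it until the cross-shaped foot of its stem meshes with the cross-shaped socket of the drive in the mixer bowl, and push it down against the spring until its collar sits flush on the drive, fully home and upright. Finish while still gripping the beater and keeping it pressed home: do not let go. Leave the red-gripped whisk, the jar and the mug where they are.

Things in the scene. Friction and masses are not known exactly. Their poses are not given: they have to be found in the camera images.
- beater: Loose paddle beater, about 220 g, 126 mm tall, upright. Origin: centre of the foot's underside, z up the stem. Foot: cross of two bars 28 x 8 mm along x and y, z 0-34 mm (same after each quarter turn: any of four ways fits). Dark collar radius 23, z 34-40; stem radius 8 to z 94. Two wire wings in the x-z plane reach 52 mm out, z 2-82.
- beater_grip (a point): Centre of the beater's square blue grip, on its axis, 109 mm above its foot: 26 x 26 mm, 34 mm tall, faces square to the beater's x and y (so in line with the foot's cross); can be gripped across either pair of faces. Axes as the beater's.
- whisk: Bystander: wire whisk, same foot, collar and grip shape as the beater, but a red grip and six thin wires reaching 48 mm from the axis; stands in the other post of the stand. Origin: centre of the foot's underside.
- drive: Round aluminium column, radius 27 mm, in the middle of the mixer's steel bowl (rim radius 112, 116 mm up). Origin: centre of its top face, 120 mm up, z up. Socket: two slots 11 wide, 32 long along x and y, 37 deep. Orange marks on the top face at the slot ends. Any yaw, held by the gearbox (0.8 N m to turn). Home: beater collar on the top face, beater origin 34 mm below this one.
- ejector (a joint): Orange spring plate inside the drive socket: 0 = up (24 mm below the mouth), grows downward in m; 0.010 when the beater is fully home, stop at 0.011. It pushes back with about 5 N at 0 and 9 N at 0.010; the beater's own weight does not push it down.
- stand: Fixed wooden stand: plank 110 x 240 x 14 mm, origin under its centre, with two round posts (radius 26, hole radius 17, tops 64 mm above the table) at 75 mm either side along its y. Beater and whisk stand in them, either way round, at any yaw: collar on the post's top, foot 30 mm above the table, about 2 mm loose sideways.
- jar: Bystander: amber glass jam jar, radius 32 mm, 100 mm tall. Origin: centre of its underside.
- mug: Bystander: blue mug, radius 38 mm, 85 mm tall. Origin: centre of its underside.
There are look-alikes about, which are no part of the job. There is more than one size of the beater; the job needs the largest.

How it is judged:
On the way, in this order (a step that is already met when the one before it is completed fails the run):
1. the beater is lifted out of the stand in the gripper (height (world z) of beater above 0.07 m and contact force between beater and stand below 0.1 N and contact force between the fingers and beater above 1 N), for 0.2 s.
2. the splines have entered the drive socket, upright (z of beater in the frame of drive below -0.01 m and horizontal distance between beater and drive below 0.006 m and angle between beater's own z axis and vertical below 0.12 rad), for 0.1 s.
At the end, for the whole second after the job is handed in: Collar within 2.5 mm of the drive's top, axes within 5 mm, beater within 0.08 rad of vertical and at rest, splines in the slots (0.17 rad), ejector down over 7.5 mm, over 5 N between beater and drive, fingers still on the beater with over 3 N (z of beater in the frame of drive below -0.0315 m and horizontal distance between beater and drive below 0.005 m and angle between beater's own z axis and vertical below 0.08 rad and (angle between the x axis of beater and the x axis of drive, either way round below 0.17 rad or angle between the x axis of beater and the y axis of drive, either way round below 0.17 rad) and value of joint ejector above 0.0075 m and contact force between beater and drive above 5 N and contact force between the fingers and beater above 3 N and linear speed of beater below 0.02 m/s); the arm keeps its last pose, push and grip.
It fails at once if the whisk was disturbed (moved over 30 mm) (distance of whisk from where it was at the start of the episode above 0.03 m).
It fails at once if the jar was disturbed (moved over 30 mm) (distance of jar from where it was at the start of the episode above 0.03 m).
It fails at once if the mug was disturbed (moved over 30 mm) (distance of mug from where it was at the start of the episode above 0.03 m).
It also fails if it takes over 45 s, if anything falls off the work surface, if the arm or the gripper's body presses on something with over 40 N, if the wrist force passes 120 N, or if a joint passes its speed limit or range.

## Robot

A 6-joint arm with a two-finger parallel gripper is mounted at the origin on the work surface. World frame = base frame: x ahead of the robot, y to its left, z up, the work surface at z = 0. Lengths are in m, angles in rad, forces in N, time in s.
With the tool pointing down it reaches from about 0.25 to 0.775 m from the base axis. Payload 4 kg.
Tool frame: the origin (TCP) lies midway between the tips of the shut fingers; the grasp point (between the pads) lies 19 mm behind it (robot.hold_point_z is the distance from the TCP to the grasp point, in m); z points along the fingers, y is the line along which they close (so a half turn about z gives the same grasp; the last joint's range is limited). The gripper opens to 94 mm and grips with 3 to 60 N. Pads are 16 mm wide; open, the fingers measure 119 mm over their backs; the gripper's body (75 mm by 177 mm) begins 78 mm behind the grasp point.
Start: joints at [-1.238, 0.087, 1.371, -0, 1.684, -0.103], TCP at [0.232, -0.499, 0.171] pointing down, gripper open.
Joint ranges: [-3.1, 3.1], [-0.76, 2.03], [0.27, 2.55], [-1.08, 4.22], [0.17, 2.65], [-2.57, 2.57]. Speed limits (rad/s): [2.79, 2.79, 3.14, 3.14, 3.14, 3.14].

## Interface

Orientations are given as [roll, pitch, yaw] about the fixed x, y, z axes, in that order (R = Rz(yaw) Ry(pitch) Rx(roll)).
In Python, from bench import readout, imaging, robot gives the robot as it stands.
- The arm moves only by the tool carry_out, never from a script. Its argument "motion" is text: rows parted by semicolons, each of 7 numbers parted by spaces: the shift along the tool's x, y, z each as a share of 200 mm, from -1 to 1, then the turn, a rotation vector about the tool's x, y, z each as a share of 120 degrees, from -1 to 1, then the opening, from 0 (shut) to 1 (fully open). A call has 1 to 12 rows; each row shifts and turns the commanded pose from where the row before left it, along the tool's axes as they then stand; what a row does not reach is not made up. A row lasts 1/8 s, in which the tool goes at most 62.5 mm and 10.7 degrees, less where a joint would pass 70% of its speed; a pose out of reach is approached as far as the arm can. A call with a number of a shift or a turn outside -1 to 1 is refused whole. A call with a gripper value outside its range is refused whole. The fingers move at their own pace and stop on an object; the grip force is fixed at half the most. Time passes only in rows, so rows that do not move let the fingers close. It gives the time, the measured TCP pose, the force, the opening and the grip force at its end, in the units of the state.
- readout.get_obs(): the state, without advancing time (a new reading comes with each control period).
- imaging.snapshot(name): name is "scene" or "top"; returns a dict with "pixels" (400x640x3 uint8, red, green, blue), "fx", "fy", "cx", "cy" (pixels), "dist_coeffs" ([k1, k2, p1, p2, k3] as OpenCV has them; the pictures are not rectified), "R" (3x3) and "t" (3): a world point X has camera coordinates R X + t. Camera axes: x right, y down, z forward; pixel columns grow to the right and rows downward; lengths in m; the calibration is good to about 2 mm. A picture is of the moment at which its call begins. There is no depth.
- robot.close_job(): hands the job in; it is judged then, once.
The state is a dict: "time": time; "joint_positions": joint angles; "qvel": joint speeds; "joint_torque": joint torques, N m; "tool_pos": TCP position; "ee_rot": TCP orientation; "wrist_force": force on the tool from outside, world axes, zero at the start; "wrist_torque": the same for the moment, N m; "width": finger opening in m; "finger_force": force on a finger pad.
Only numpy, scipy, OpenCV 4.12 (cv2) and the standard library are available. Lean on these libraries where they do the work, as an engineer would, in place of code of your own. Each camera call takes 0.05 s, during which the arm holds its last target. There are 200 camera calls.

## Working session

There is one attempt and no reset: what is moved stays moved. The work goes in short steps, Python scripts to look and compute and a tool call to move; the robot and the scene stay as the last step left them, time stands still between calls to the robot, and variables do not carry over. Pictures are saved under pics/ and viewed, at most 10 in all, crops included, and the job is handed in when it is done.

Besides the shell and the picture viewer there is one more tool, called after "Request:" as name(argument=value, ...), one argument or row to a line, values as JSON. carry_out: Moves the arm, as the interface text tells. Its arguments: {"type":"object","properties":{"motion":{"type":"string"}},"required":["motion"]}

```bash
mkdir -p pics
cat > h.py <<'E'
import numpy as np, cv2, pickle
from bench import readout, imaging, robot
def snap(n,f):
    s=imaging.snapshot(n); cv2.imwrite(f'pics/{f}.png',cv2.cvtColor(np.asarray(s['pixels']),cv2.COLOR_RGB2BGR)); pickle.dump(s,open(f'pics/{f}.pkl','wb')); return s
def load(f): return pickle.load(open(f'pics/{f}.pkl','rb'))
def KD(s): return np.array([[s['fx'],0,s['cx']],[0,s['fy'],s['cy']],[0,0,1.]]),np.array(s['dist_coeffs'],float)
def ray(s,p):
    K,D=KD(s); u=cv2.undistortPoints(np.array([[p]],float),K,D)[0,0]
    R=np.array(s['R']); return -R.T@np.array(s['t']), R.T@np.array([u[0],u[1],1])
def atz(s,p,z):
    c,d=ray(s,p); return c+d*(z-c[2])/d[2]
def tri(a,p,b,q):
    c1,d1=ray(a,p);c2,d2=ray(b,q); d1/=np.linalg.norm(d1);d2/=np.linalg.norm(d2)
    x=np.linalg.lstsq(np.c_[d1,-d2],c2-c1,rcond=None)[0]; A=c1+d1*x[0];B=c2+d2*x[1]
    return (A+B)/2, np.linalg.norm(A-B)
def proj(s,X):
    K,D=KD(s); return cv2.projectPoints(np.array(X,float).reshape(-1,1,3),cv2.Rodrigues(np.array(s['R']))[0],np.array(s['t'],float),K,D)[0][:,0]
def crop(f,x0,y0,x1,y1,k):
    im=cv2.imread(f'pics/{f}.png')[y0:y1,x0:x1]; return cv2.resize(im,None,fx=k,fy=k,interpolation=cv2.INTER_CUBIC)
E
python3 - <<'E'
from h import *
for n in('scene','top'):
    s=snap(n,n+'0'); print(n,-np.array(s['R']).T@s['t'],s['fx'],s['dist_coeffs'])
o=readout.get_obs(); print(o)
E
```

```text
scene [1.11444756 0.63939988 0.67806489] 472.83772945620797 [-0.12596387  0.          0.          0.          0.        ]
top [0.39996596 0.09620845 0.8214386 ] 362.2881289267423 [-0.0735481  0.         0.         0.         0.       ]
{'time': 0.1, 'joint_positions': array([-1.23809679e+00,  8.78904193e-02,  1.37207292e+00,  9.76221008e-08,
        1.68358721e+00, -1.03117639e-01]), 'qvel': array([-0.00119924, -0.00192764, -0.00186233,  0.00091473, -0.0023869 ,
        0.00058426]), 'joint_torque': array([ 2.31166232e-03, -3.41251695e+01, -3.03302014e+01,  7.20276916e-02,
        3.03706946e-02, -1.02238666e-04]), 'tool_pos': array([ 0.23199036, -0.49807428,  0.16973151]), 'ee_rot': array([-3.13964518e+00, -2.01631407e-04,  4.35816987e-01]), 'wrist_force': array([ 0.56455865,  0.10873495, -0.97791148]), 'wrist_torque': array([-0.00401685, -0.03695476, -0.00070359]), 'finger_force': 0.0, 'width': 0.09397297871504037}
```

View pics/scene0.png

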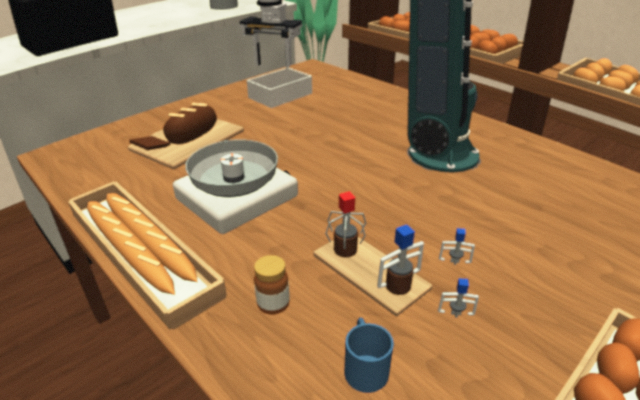

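View pics/top0.png

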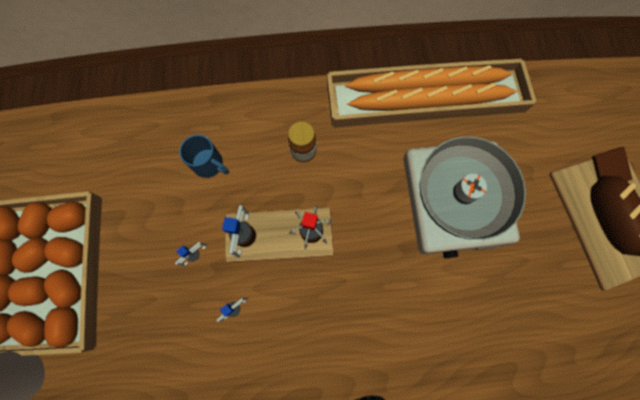

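Blue-gripped candidates are the one in the stand (scene 404,238 / top 232,226) and two small ones lying on the table (scene 460,237 and 461,287; top 183,252 and 229,310). I choose the one in the stand because it is the largest. The red one (346,203) is the whisk. The drive is at scene (232,160) / top (473,187). Next is a close crop of the grip and drive.

Run:
```python
from h import *
a=crop('scene0',370,220,435,270,6);b=crop('top0',210,195,275,245,6)
c=crop('scene0',205,140,270,190,6);d=crop('top0',440,162,505,212,6)
cv2.imwrite('pics/c1.png',np.vstack([np.hstack([a,b]),np.hstack([c,d])]))
```

```text
(no output)
```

View pics/c1.png

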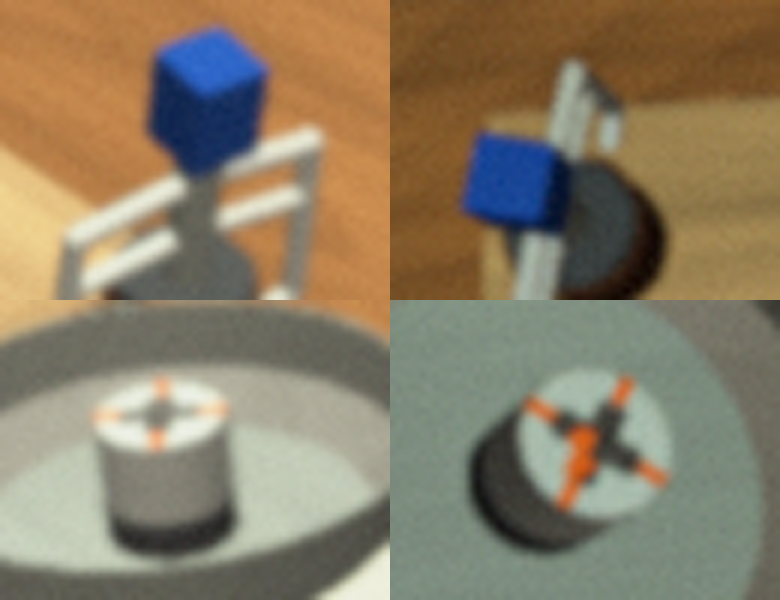

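The close crop confirms the blue grip standing in the post, with its wings at roughly image-vertical in the top view. The orange marks on the drive are at about top (463,179), (485,192), (479,175) and (469,196), in full-picture pixels. I'll fit both from the two views.

```bash
cat > fit.py <<'E'
from h import *
from scipy.optimize import minimize
def fullp(l,x0,y0,ox,oy): return [((x-ox+.5)/6-.5+x0,(y-oy+.5)/6-.5+y0) for x,y in l]
S=load('scene0');T=load('top0')
if __name__=='__main__':
    sm=fullp([(105,415),(213,409),(162,383),(157,440),(160,415)],205,140,0,300)
    tm=fullp([(530,403),(664,484),(627,380),(566,505),(595,445)],440,162,390,300)
    print('centre',tri(S,sm[4],T,tm[4]))
    A=[atz(T,p,.12) for p in tm];B=[atz(S,p,.12) for p in sm]
    for P in(A,B):
        P=np.array(P)
        print(np.round(P,4).tolist(),'mean',P[:4].mean(0))
        for i,j in((0,1),(2,3)):
            d=P[i]-P[j]; print('len',np.hypot(*d[:2]),'yaw mod90',np.degrees(np.arctan2(d[1],d[0]))%90)
    # beater grip box fit
    U=8
    def mask(s,x0,y0,x1,y1):
        im=np.asarray(s['pixels']).astype(int)[y0:y1,x0:x1]
        v=np.clip((im[...,2]-im[...,0]-20)/60.,0,1)
        return v
    W=[(S,385,215,425,255),(T,215,210,250,250)]
    M=[mask(*w) for w in W]; print([m.sum() for m in M])
    c=np.array([[x,y,z] for x in(-.013,.013) for y in(-.013,.013) for z in(-.017,.017)])
    def cost(p,wt=(1,1)):
        R=cv2.Rodrigues(np.array([0,0,p[3]]))[0]; X=c@R.T+p[:3]; e=0
        for (s,x0,y0,x1,y1),m,w in zip(W,M,wt):
            h=cv2.convexHull(((proj(s,X)-[x0,y0]+.5)*U-.5).astype(np.float32))
            im=np.zeros((m.shape[0]*U,m.shape[1]*U),np.uint8)
            cv2.fillPoly(im,[np.round(h*16).astype(np.int32)],255,shift=4)
            r=cv2.GaussianBlur(cv2.resize(im,m.shape[::-1],interpolation=cv2.INTER_AREA)/255.,(0,0),.7)
            e+=w*((r-m)**2).sum()
        return e
    x0,g=tri(S,fullp([(211,68)],370,220,0,0)[0],T,fullp([(511,180)],210,195,390,0)[0]); print('grip top tri',x0,g)
    best=None
    for yaw in np.radians(np.arange(0,90,15)):
        p0=np.r_[x0-[0,0,.017],yaw]
        r=minimize(cost,p0,method='Nelder-Mead',options=dict(initial_simplex=np.vstack([p0]+[p0+d for d in np.diag([.006,.006,.006,.2])]),maxiter=300))
        print(np.round(r.x[:3],4),np.degrees(r.x[3])%90,r.fun)
    a,b=[atz(T,p,.110) for p in((242,208),(233,250))]; d=a-b; print('wing',np.hypot(*d[:2]),np.degrees(np.arctan2(d[1],d[0])),(a+b)/2)
E
python3 fit.py
```

```text
centre (array([ 0.5808831 , -0.23468343,  0.11976177]), np.float64(0.0011705828822836208))
[[0.5974, -0.2144, 0.12], [0.5644, -0.2553, 0.12], [0.6024, -0.2503, 0.12], [0.5604, -0.2195, 0.12], [0.5804, -0.2341, 0.12]] mean [ 0.5811681  -0.23489155  0.12      ]
len 0.0526126076566271 yaw mod90 51.117010207310145
len 0.05203176812691755 yaw mod90 53.72965345238937
[[0.5971, -0.2511, 0.12], [0.563, -0.2238, 0.12], [0.565, -0.2569, 0.12], [0.5938, -0.2191, 0.12], [0.5812, -0.2351, 0.12]] mean [ 0.57973243 -0.23774447  0.12      ]
len 0.04368388814315181 yaw mod90 51.369190159444315
len 0.047599916821980386 yaw mod90 52.73038706935057
[np.float64(277.05000000000007), np.float64(193.4333333333333)]
grip top tri [0.54208489 0.25721813 0.15193733] 7.026235789818563e-05
[0.5434 0.2579 0.1407] 40.60228339303565 105.63844444885737
[0.5429 0.258  0.1399] 27.889878643288 113.373747763654
[0.5431 0.2577 0.1408] 41.83489300933369 106.21205161355047
[0.5435 0.2578 0.1412] 43.11138441644876 106.34625066362726
[0.5431 0.2578 0.1396] 42.09102245770915 106.44203463744638
[0.5432 0.2578 0.1407] 42.79231174082262 105.9614925534357
wing 0.08583293329313235 -14.451804564275342 [0.54114728 0.2519857  0.11      ]
```

```bash
sed -i 's#-20)/60#+5)/45#' fit.py; python3 fit.py | tail -8
python3 - <<'E'
from fit import *
for z in(.108,.112):
    P=[atz(S,p,z) for p in fullp([(68,240),(318,135)],370,220,0,0)]; d=P[0]-P[1]; print('scene wing',np.hypot(*d[:2]),np.degrees(np.arctan2(d[1],d[0])),(P[0]+P[1])/2)
cv2.imwrite('pics/c2.png',np.hstack([crop('scene0',370,220,430,300,6),crop('top0',210,195,270,275,6)]))
E
```

```text
grip top tri [0.54208489 0.25721813 0.15193733] 7.026235789818563e-05
[0.5427 0.2577 0.1395] 4.297415193017821 78.93121772863728
[0.5426 0.2576 0.1395] 9.601295150013117 80.62439630520547
[0.5422 0.257  0.1394] 62.78309509096637 57.46832945664124
[0.5423 0.2575 0.1395] 64.0920599654199 57.212582670069985
[0.5424 0.2572 0.1393] 59.757204705054434 58.60668821007237
[0.5426 0.2574 0.1391] 67.08937592728412 57.39834494617927
wing 0.08583293329313235 -14.451804564275342 [0.54114728 0.2519857  0.11      ]
scene wing 0.0978823016767713 -13.87707611515296 [0.54489722 0.25905653 0.108     ]
scene wing 0.09719548652079114 -13.877076115152938 [0.54889361 0.2617253  0.112     ]
```

View pics/c2.png

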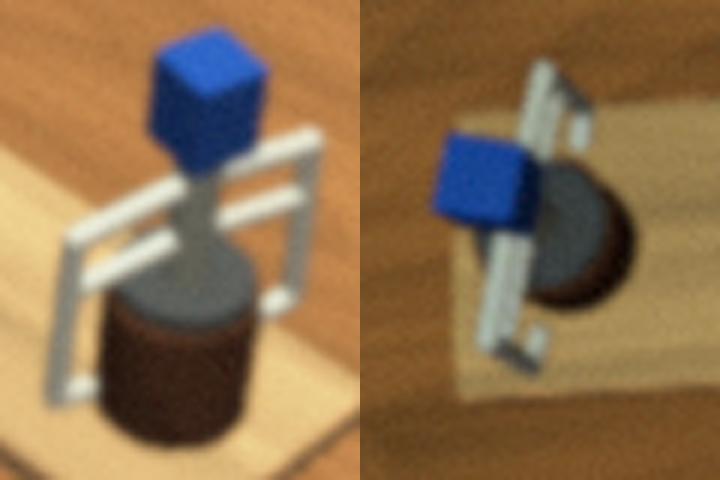

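The enlarged crop shows the beater's wing bar running from (240.4,204.9) to (231.3,252) in the top view. Combined with the scene view this gives a beater yaw of about -13.5°. The grip centre is (0.5425, 0.2573, 0.1395), against an expected height of 0.139. The drive is at (0.5808, -0.2348, 0.120), with yaw about 52° mod 90. Moving up and across.

Request:
carry_out(
  motion="0 0 -0.2167 0 0 0 1;0 0 -0.2167 0 0 0 1;0 0 -0.2167 0 0 0 1;0.1877 -0.173 0 0 0 0 1;0.1877 -0.173 0 0 0 0 1;0.1877 -0.173 0 0 0 0 1;0.1877 -0.173 0 0 0 0 1;0.1877 -0.173 0 0 0 0 1;0.1877 -0.173 0 0 0 0 1;0.1877 -0.173 0 0 0 0 1;0.1877 -0.173 0 0 0 0 1;0.1877 -0.173 0 0 0 0 1",
)

```text
time: 1.6
tool_pos: [0.4072, -0.072, 0.3004]
ee_rot: [-3.141, 0.0, 0.436]
wrist_force: [-0.3, -0.1, -0.6]
width: 0.0937
finger_force: 0.0
```

Request:
carry_out(
  motion="0.1877 -0.173 0 0 0 0 1;0.1877 -0.173 0 0 0 0 1;0.1877 -0.173 0 0 0 0 1;0.1877 -0.173 0 0 0 0 1;0.1877 -0.173 0 0 0 0 1;0 0 0 0 0 -0.08 1;0 0 0 0 0 -0.08 1;0 0 0 0 0 -0.08 1;0 0 0 0 0 -0.08 1;0 0 0 0 0 -0.08 1;0 0 0 0 0 -0.029 1;0 0 0 0 0 0 1",
)

```text
time: 3.1
tool_pos: [0.5039, 0.1623, 0.3002]
ee_rot: [-3.141, 0.001, 1.333]
wrist_force: [0.2, 0.2, 0.2]
width: 0.094
finger_force: 0.0
```

```bash
cat >> h.py <<'E'
def delta(goal,yawdeg):
    "rows of motion (total, in shares) from measured pose to goal: shift in current tool axes, turn about tool z"
    o=readout.get_obs(); from scipy.spatial.transform import Rotation as Ro
    R=Ro.from_euler('xyz',o['ee_rot']); d=R.inv().apply(np.array(goal)-o['tool_pos'])/.2
    rv=(R.inv()*Ro.from_euler('xyz',[np.pi,0,np.radians(yawdeg)])).as_rotvec()
    print('pos',o['tool_pos'].round(4),'rot',np.degrees(o['ee_rot']).round(2),'shift',d.round(4),'turn',(np.degrees(rv)/120).round(4),'F',o['wrist_force'].round(1),'w',round(o['width'],4),'ff',o['finger_force'],'t',o['time'])
E
python3 -c "
from h import *
delta([.5425,.2573,.124],76.5)"
```

```text
pos [0.5039 0.1623 0.3002] rot [-1.7994e+02  3.0000e-02  7.6400e+01] shift [0.5075 0.0766 0.8807] turn [-0.0005  0.0003 -0.0008] F [0.2 0.2 0.2] w 0.094 ff 0.0 t 3.1
```

Request:
carry_out(
  motion="0.17 0.0255 0 0 0 0 1;0.17 0.0255 0 0 0 0 1;0.1675 0.0256 0 0 0 0 1;0 0 0.18 0 0 0 1;0 0 0.18 0 0 0 1;0 0 0.14 0 0 0 1;0 0 0 0 0 0 1;0 0 0 0 0 0 1",
)

```text
time: 4.1
tool_pos: [0.5433, 0.2576, 0.2021]
ee_rot: [3.14, -0.001, 1.334]
wrist_force: [0.1, 0.3, -0.3]
width: 0.0939
finger_force: 0.0
```

```bash
python3 -c "
from h import *
delta([.5425,.2573,.124],76.5)
snap('scene','scene1');snap('top','top1')
cv2.imwrite('pics/c3.png',np.hstack([crop('scene1',360,170,450,270,4),crop('top1',190,180,280,280,4)]))"
```

```text
pos [0.5433 0.2576 0.2021] rot [ 1.7992e+02 -5.0000e-02  7.6420e+01] shift [-0.0029 -0.0041  0.3903] turn [ 0.0007 -0.0004 -0.0007] F [ 0.1  0.3 -0.3] w 0.0939 ff 0.0 t 4.1
```

View pics/c3.png

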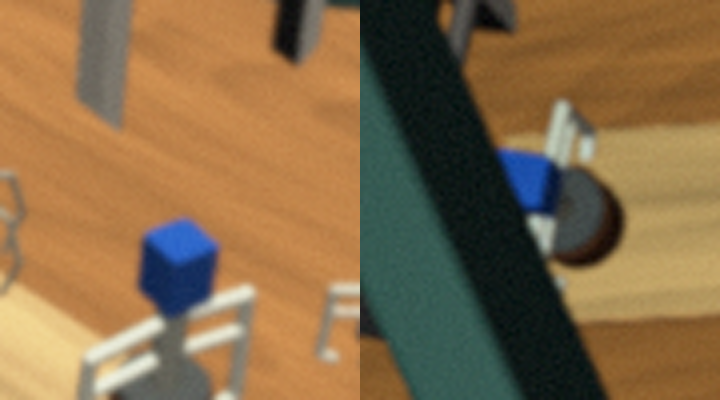

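The open fingers straddle the grip: crop tips at about (105,125) and (298,60), grip top at (180,238), consistent with perspective. Descending and gripping.

Request:
carry_out(
  motion="-0.0029 -0.0041 0.13 0 0 0 1;0 0 0.13 0 0 0 1;0 0 0.08 0 0 0 1;0 0 0.05 0 0 0 1;0 0 0 0 0 0 1;0 0 0 0 0 0 0.4;0 0 0 0 0 0 0.25;0 0 0 0 0 0 0;0 0 0 0 0 0 0;0 0 0 0 0 0 0;0 0 0 0 0 0 0;0 0 0 0 0 0 0",
)

```text
time: 5.7
tool_pos: [0.5419, 0.2571, 0.1227]
ee_rot: [-3.142, 0.0, 1.334]
wrist_force: [-0.3, 0.3, -0.2]
width: 0.0272
finger_force: 0.0
```

Request:
carry_out(
  motion="0 0 0 0 0 0 0;0 0 0 0 0 0 0;0 0 0 0 0 0 0;0 0 0 0 0 0 0",
)

```text
time: 6.2
tool_pos: [0.5419, 0.2571, 0.1228]
ee_rot: [3.142, 0.0, 1.334]
wrist_force: [0.1, 0.1, -0.1]
width: 0.0002
finger_force: 0.0
```

The fingers shut on nothing, so the grip was missed. Looking.

```bash
python3 -c "
from h import *
snap('scene','scene2');snap('top','top2');delta([.5425,.2573,.124],76.5)
cv2.imwrite('pics/c4.png',np.hstack([crop('scene2',360,190,450,290,4),crop('top2',190,180,280,280,4)]))"
```

```text
pos [0.5419 0.2571 0.1228] rot [180.     0.    76.45] shift [ 0.0019  0.0028 -0.0062] turn [ 0.      0.     -0.0004] F [1.3 0.  0.8] w 0.0007 ff 0.0 t 6.3
```

View pics/c4.png

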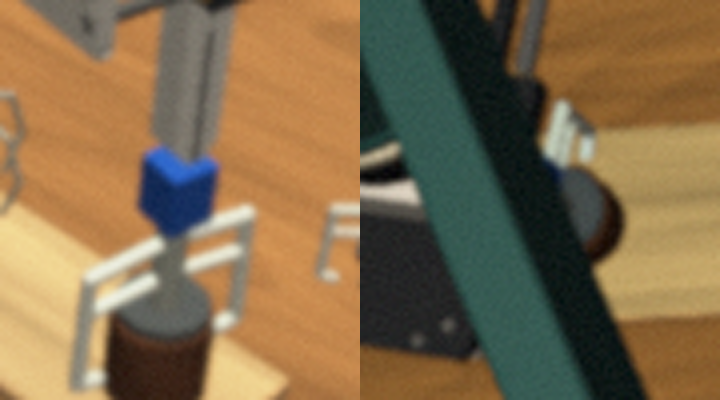

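The shut fingers end at scene (406,231), in front of the grip's top face, so they hover above it. That disagrees with the reported z of 0.123. I'll compare with projections.

```bash
python3 -c "
from h import *
S=load('scene2');T=load('top2')
print('TCP proj',proj(S,[[.5419,.2571,z] for z in(.1228,.14,.157,.165)]).round(1))
print('TCP1 proj',proj(load('scene1'),[[.5433,.2576,.2021],[.5433,.2576,.24]]).round(1))
print('grip top',proj(S,[[.5425,.2573,.156],[.5425,.2573,.122]]).round(1))
for n in('scene','top'):
    print(np.abs(np.array(load(n+'0')['R'])-load(n+'2')['R']).max(),np.abs(np.array(load(n+'0')['t'])-load(n+'2')['t']).max())
o=readout.get_obs();print(o['joint_positions'],robot.hold_point_z,[a for a in dir(robot) if a[0]!='_'])
im=crop('scene2',380,150,430,250,6);
for p in proj(S,[[.5419,.2571,.1228],[.5419,.2571,.157]]): cv2.circle(im,tuple(int(v) for v in ((p-[380,150]+.5)*6)),4,(0,255,0),-1)
im2=crop('scene1',340,110,470,210,4)
for p in proj(load('scene1'),[[.5433,.2576,.2021]]): cv2.circle(im2,tuple(int(v) for v in ((p-[340,110]+.5)*4)),4,(0,255,0),-1)
h=np.zeros((600,820,3),np.uint8);h[:600,:300]=im;h[:400,300:820]=im2;cv2.imwrite('pics/c5.png',cv2.resize(h[:, :820],(800,585)))"
```

```text
TCP proj [[403.2 243.3]
 [404.1 236. ]
 [405.  228.6]
 [405.4 225.1]]
TCP1 proj [[407.2 208.7]
 [409.4 190.5]]
grip top [[404.8 229.3]
 [403.1 243.8]]
0.0 0.0
0.0 0.0
[ 3.48507458e-01  2.11220732e-01  1.32531084e+00 -8.70112834e-05
  1.60507413e+00  5.85018906e-01] 0.0188 ['IKError', 'close_job', 'hold_point_z']
```

View pics/c5.png

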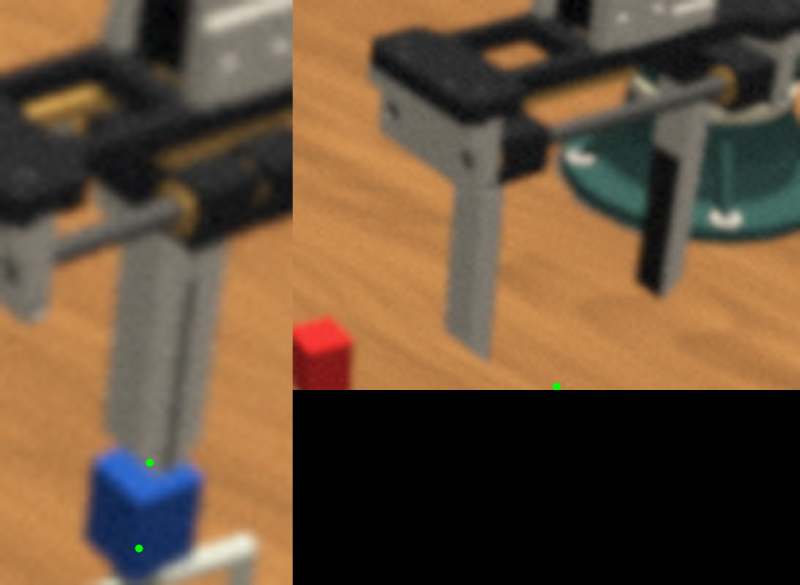

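By scene-view estimate, the tips are about 42 mm above the reported TCP (tip-bottom centres at (406,224) and (410,189)). I'll confirm by gently touching the grip's top with the shut fingers in 2 mm steps.

Request:
carry_out(
  motion="0 0 0.02 0 0 0 0;0 0 0 0 0 0 0",
)

```text
time: 6.55
tool_pos: [0.5426, 0.2573, 0.1216]
ee_rot: [3.139, -0.002, 1.334]
wrist_force: [-2.6, -1.0, 7.6]
width: 0.0004
finger_force: 3.9
```

Request:
carry_out(
  motion="0 0 0.01 0 0 0 0;0 0 0 0 0 0 0",
)

```text
time: 6.8
tool_pos: [0.5432, 0.2575, 0.1216]
ee_rot: [3.136, -0.003, 1.334]
wrist_force: [-3.3, -1.7, 13.0]
width: 0.0004
finger_force: 6.5
```

Request:
carry_out(
  motion="0 0 0.01 0 0 0 0;0 0 0 0 0 0 0",
)

```text
time: 7.05
tool_pos: [0.5438, 0.2577, 0.1217]
ee_rot: [3.134, -0.005, 1.334]
wrist_force: [-4.3, -1.8, 18.2]
width: 0.0007
finger_force: 9.0
```

Contact came at reported z = 0.1216 against a true top of 0.1565, so the tool reads about 35 mm low. I'll raise, open, and descend to a reported z of about 0.089.

Request:
carry_out(
  motion="0 0 -0.15 0 0 0 0;0 0 -0.1 0 0 0 0.5;0 0 0 0 0 0 1;0 0 0 0 0 0 1;0 0 0 0 0 0 1;0 0 0 0 0 0 1;0 0 0 0 0 0 1;0 0 0 0 0 0 1;0 0 0 0 0 0 1",
)

```text
time: 8.18
tool_pos: [0.5419, 0.2571, 0.1648]
ee_rot: [3.141, 0.0, 1.334]
wrist_force: [1.0, 0.8, -0.7]
width: 0.0767
finger_force: 0.0
```

```bash
python3 -c "
from h import *
delta([.5425,.2573,.089],76.5)"
```

```text
pos [0.5419 0.2571 0.1648] rot [179.99   0.    76.45] shift [0.0017 0.0027 0.3791] turn [ 0.0001  0.     -0.0004] F [ 1.   0.8 -0.7] w 0.0767 ff 0.0 t 8.175
```

Request:
carry_out(
  motion="0 0 0 0 0 0 1;0 0 0 0 0 0 1;0.0017 0.0027 0.1 0 0 0 1;0 0 0.1 0 0 0 1;0 0 0.1 0 0 0 1;0 0 0.05 0 0 0 1;0 0 0.029 0 0 0 1;0 0 0 0 0 0 1;0 0 0 0 0 0 1",
)

```text
time: 9.3
tool_pos: [0.543, 0.2575, 0.0899]
ee_rot: [3.14, -0.001, 1.334]
wrist_force: [0.1, -0.6, -0.1]
width: 0.0941
finger_force: 0.0
```

```bash
python3 -c "
from h import *
snap('scene','scene3')
cv2.imwrite('pics/c6.png',crop('scene3',350,170,460,270,6))"
```

```text
(no output)
```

View pics/c6.png

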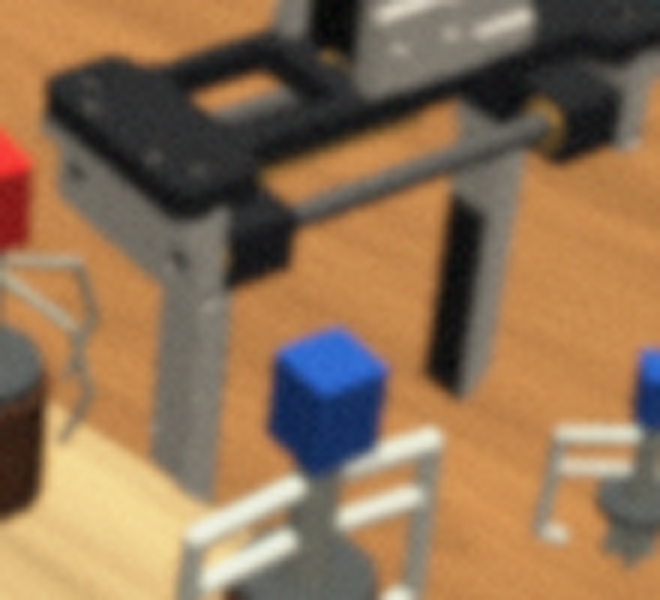

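The tips, at crop (190,490) and (462,395), straddle the blue grip. Their midpoint (326,442) matches the lower part of the grip, just above the wings. Closing.

Request:
carry_out(
  motion="0 0 0 0 0 0 0;0 0 0 0 0 0 0;0 0 0 0 0 0 0;0 0 0 0 0 0 0;0 0 0 0 0 0 0;0 0 0 0 0 0 0;0 0 0 0 0 0 0;0 0 0 0 0 0 0;0 0 0 0 0 0 0;0 0 0 0 0 0 0",
)

```text
time: 10.6
tool_pos: [0.5425, 0.2573, 0.0889]
ee_rot: [3.141, 0.0, 1.334]
wrist_force: [0.7, -0.2, -0.8]
width: 0.0256
finger_force: 30.0
```

Gripped (25.6 mm, 30 N). Lifting 170 mm.

Request:
carry_out(
  motion="0 0 -0.05 0 0 0 0;0 0 -0.1 0 0 0 0;0 0 -0.15 0 0 0 0;0 0 -0.15 0 0 0 0;0 0 -0.15 0 0 0 0;0 0 -0.15 0 0 0 0;0 0 -0.1 0 0 0 0;0 0 0 0 0 0 0;0 0 0 0 0 0 0",
)

```text
time: 11.72
tool_pos: [0.5421, 0.2572, 0.2579]
ee_rot: [-3.14, 0.001, 1.334]
wrist_force: [0.6, -0.5, -2.0]
width: 0.026
finger_force: 30.0
```

Request:
carry_out(
  motion="-0.1 0.033 0 0 0 0 0;-0.2 0.065 0 0 0 0 0;-0.2 0.065 0 0 0 0 0;-0.2 0.065 0 0 0 0 0;-0.2 0.065 0 0 0 0 0;-0.2 0.065 0 0 0 0 0;-0.2 0.065 0 0 0 0 0;-0.2 0.065 0 0 0 0 0;-0.2 0.065 0 0 0 0 0;-0.2 0.065 0 0 0 0 0;-0.2 0.065 0 0 0 0 0;-0.2 0.065 0 0 0 0 0",
)

```text
time: 13.22
tool_pos: [0.5788, -0.2274, 0.2579]
ee_rot: [-3.139, 0.0, 1.333]
wrist_force: [0.1, -1.4, -1.9]
width: 0.026
finger_force: 30.0
```

Request:
carry_out(
  motion="-0.047 0.0146 0 0 0 0 0;0 0 0 0 0 0.0674 0;0 0 0 0 0 0.0674 0;0 0 0 0 0 0.0674 0;0 0 0 0 0 0 0;0 0 0 0 0 0 0;0 0 0 0 0 0 0",
)

```text
time: 14.1
tool_pos: [0.5806, -0.2346, 0.2589]
ee_rot: [-3.141, 0.0, 0.912]
wrist_force: [-0.5, -0.1, -2.0]
width: 0.026
finger_force: 30.0
```

```bash
python3 -c "
from h import *
delta([.5808,-.2348,.230],52.2)
s=snap('scene','scene4');t=snap('top','top4')
p=proj(s,[[.5808,-.2348,.309],[.5808,-.2348,.16]]);q=proj(t,[[.5808,-.2348,.309],[.5808,-.2348,.16]]);print(p,q)
a=crop('scene4',180,60,290,190,4);b=crop('top4',440,130,525,260,4)
cv2.imwrite('pics/c7.png',np.hstack([a,b]))"
```

```text
pos [ 0.5806 -0.2346  0.2589] rot [-179.99    0.     52.26] shift [-1.000e-04  1.300e-03  1.447e-01] turn [-0.0001  0.      0.0005] F [-0.5 -0.1 -2. ] w 0.026 ff 29.96712416410446 t 14.1
[[222.25339146  84.14446005]
 [229.59992584 144.03054591]] [[521.97093595 150.57503482]
 [482.22799369 179.60281271]]
```

View pics/c7.png

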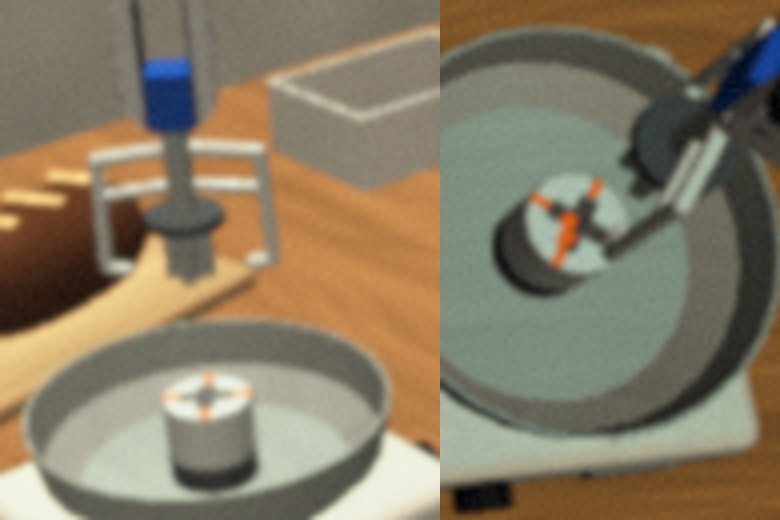

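```bash
python3 -c "
from h import *
s=load('scene4');t=load('top4')
P=[[.5806,-.2346,z] for z in(.2,.237,.326)]
print('pred',proj(s,P).round(1).tolist(),proj(t,P).round(1).tolist())
im=np.asarray(s['pixels']).astype(int); m=(im[...,2]-im[...,0]>20); m[:, :200]=0;m[:,260:]=0;m[:60]=0;m[110:]=0
ys,xs=np.nonzero(m);print('blue',xs.min(),xs.max(),ys.min(),ys.max(),xs.mean(),ys.mean(),m.sum())
yaw=np.radians(-37.8);R=cv2.Rodrigues(np.array([0,0,yaw]))[0]
c=np.array([[x,y,z] for x in(-.013,.013) for y in(-.013,.013) for z in(-.017,.017)])
for X in([.5806,-.2346,.309],[.5806,-.2346,.305],[.5866,-.2346,.309],[.5806,-.2286,.309]):
    q=proj(s,c@R.T+X);h=np.zeros((400,640),np.uint8);cv2.fillConvexPoly(h,cv2.convexHull(np.round(q).astype(np.int32)),1);yy,xx=np.nonzero(h)
    print(X,q.min(0).round(1),q.max(0).round(1),xx.mean().round(2),yy.mean().round(2))
# collar ellipse bottoms & drive ellipse
for z,r,X in((.234,.023,[.5806,-.2346]),(.12,.027,[.5808,-.2348])):
    a=np.linspace(0,6.28,60);q=proj(s,np.c_[X[0]+r*np.cos(a),X[1]+r*np.sin(a),a*0+z]);print(q.min(0).round(1),q.max(0).round(1))
"
```

```text
pred [[227.8, 128.8], [226.0, 114.1], [221.5, 76.8]] [[491.2, 173.1], [500.6, 166.3], [527.7, 146.5]]
blue 215 228 74 92 221.65198237885463 82.84581497797357 227
[0.5806, -0.2346, 0.309] [215.1  74.5] [229.4  93.9] 222.24 84.0
[0.5806, -0.2346, 0.305] [215.3  76.2] [229.6  95.6] 222.5 86.04
[0.5866, -0.2346, 0.309] [212.7  75.1] [227.2  94.6] 220.19 84.9
[0.5806, -0.2286, 0.309] [216.6  75.1] [230.9  94.6] 223.81 85.13
[216.1 111.3] [236.2 119.5]
[220.3 153.4] [242.6 164.3]
```

The predicted foot (227.8,128.8), collar (226,114) and grip match the picture within about 0.5 px, and the drive agrees too. Descending to just above the socket, then entering slowly while watching the force.

Request:
carry_out(
  motion="0 0.001 0.1 0 0 0 0;0 0 0.12 0 0 0 0;0 0 0.1 0 0 0 0;0 0 0.05 0 0 0 0;0 0 0.02 0 0 0 0;0 0 0.02 0 0 0 0;0 0 0.02 0 0 0 0;0 0 0 0 0 0 0",
)

```text
time: 15.2
tool_pos: [0.5809, -0.2349, 0.173]
ee_rot: [3.142, 0.0, 0.911]
wrist_force: [-0.1, 0.5, -2.2]
width: 0.0256
finger_force: 30.0
```

Request:
carry_out(
  motion="0 0 0.02 0 0 0 0;0 0 0.02 0 0 0 0;0 0 0.02 0 0 0 0;0 0 0.02 0 0 0 0;0 0 0 0 0 0 0;0 0 0 0 0 0 0",
)

```text
time: 15.95
tool_pos: [0.581, -0.2349, 0.1571]
ee_rot: [3.141, 0.0, 0.911]
wrist_force: [0.2, 0.1, -1.4]
width: 0.0258
finger_force: 30.0
```

Request:
carry_out(
  motion="0 0 0.015 0 0 0 0;0 0 0.015 0 0 0 0;0 0 0.015 0 0 0 0;0 0 0.015 0 0 0 0;0 0 0.01 0 0 0 0;0 0 0 0 0 0 0;0 0 0 0 0 0 0",
)

```text
time: 16.82
tool_pos: [0.5814, -0.2352, 0.145]
ee_rot: [3.139, -0.0, 0.911]
wrist_force: [-1.1, 0.1, 6.8]
width: 0.0257
finger_force: 30.0
```

Request:
carry_out(
  motion="0 0 0.01 0 0 0 0;0 0 0.01 0 0 0 0;0 0 0 0 0 0 0;0 0 0 0 0 0 0",
)

```text
time: 17.32
tool_pos: [0.5816, -0.2352, 0.1448]
ee_rot: [3.136, -0.001, 0.911]
wrist_force: [-3.9, 1.7, 16.6]
width: 0.0258
finger_force: 30.0
```

Request:
carry_out(
  motion="0 0 0.01 0 0 0 0;0 0 0.01 0 0 0 0;0 0 0 0 0 0 0;0 0 0 0 0 0 0",
)

```text
time: 17.82
tool_pos: [0.582, -0.2354, 0.1446]
ee_rot: [3.132, -0.002, 0.911]
wrist_force: [-6.7, 2.8, 26.5]
width: 0.0261
finger_force: 30.1
```

It met a rigid stop at reported z = 0.1447, with home expected at 0.145, and about 28 N of push. One last look before handing in.

```bash
python3 -c "
from h import *
s=snap('scene','scene5')
print(proj(s,[[.581,-.235,.126],[.581,-.235,.212],[.581,-.235,.12]]).round(1))
cv2.imwrite('pics/c8.png',crop('scene5',180,90,290,200,5))
delta([.581,-.235,.1447],52.2)"
```

```text
[[231.1 156.6]
 [227.  124.1]
 [231.3 158.7]]
pos [ 0.582  -0.2354  0.1446] rot [ 1.7948e+02 -9.0000e-02  5.2190e+01] shift [-0.0015 -0.005  -0.0004] turn [ 0.0043 -0.0008 -0.0001] F [-6.5  4.2 27.5] w 0.0255 ff 30.078908801078796 t 17.875
```

View pics/c8.png

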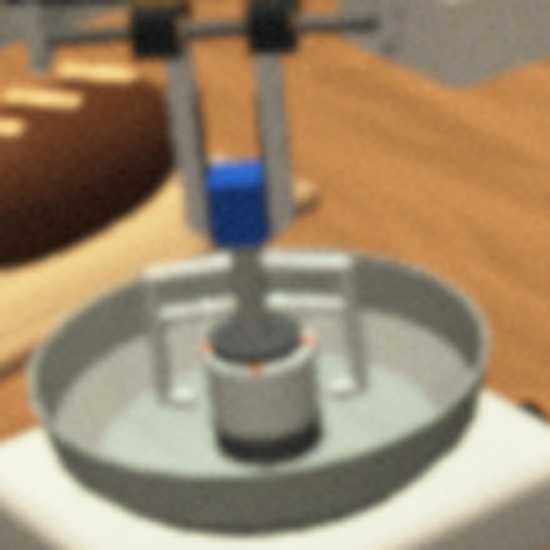

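The collar sits flush on the drive top (crop (258,338)), with the orange marks peeking out around it, the beater upright and the fingers still on the grip. Handing in.

```bash
python3 -c "
from bench import robot
print(robot.close_job())"
```

```text
the job is handed in; nothing more can be done
None
```

The beater is seated fully home in the drive, upright, still gripped and pressed down with about 28 N; I've handed the job in, but the hand-in call returned no verdict.

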